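Tip oiled pins from a chute tray through a magazine's slot

ROBOT

A 6-joint arm with a two-finger parallel gripper is mounted at the origin on a cart in front of the work surface, level with it; the furniture and walls round the work are solid. World frame = base frame: x ahead of the robot, y to its left, z up, the work surface at z = 0. Lengths are in m, angles in degrees, forces in N, time in s.
With the tool pointing down it reaches from about 0.375 to 0.9 m from the base axis. Payload 3.1 kg.
Tool frame: the origin (TCP) lies at the very end of the fingers, on their centre line; the grasp point (between the pads) lies 19 mm behind it; z points along the fingers, y is the line along which they close (so a half turn about z gives the same grasp; the last joint's range is limited). The gripper opens to 87 mm and grips with 3 to 60 N. Pads are 19 mm wide; open, the fingers measure 117 mm over their backs; the gripper's body (75 mm by 190 mm) begins 51 mm behind the grasp point.
Start: joints at [-74.284, 30.224, 82.088, -0, 67.689, -10.227], TCP at [0.273, -0.562, 0.223] pointing down, gripper open.
Joint ranges: [-176.69, 176.69], [-43.24, 126.21], [12.49, 139.97], [-82, 262], [0, 151.66], [-163.58, 163.58]. Speed limits (degrees/s): [159.86, 159.86, 180, 180, 180, 180].

INTERFACE

Orientations are given as a 3x3 rotation matrix whose columns are the frame's x, y, z axes.
In Python, from rig import * gives the robot as it stands.
- The arm moves only by the tool jog_arm, never from a script. Its arguments are lists of equal length, an entry for each row: "delta_pos": the shift along the world's x, y, z in cm, a list of three; "turn": the turn about the world's z in degrees; "grip": the closure, from 0 (fully open) to 1 (shut). In form: {"delta_pos": [[x, y, z], ...], "turn": [turn, ...], "grip": [grip, ...]}. A call has 1 to 12 rows; each row is the pose to reach, as a shift and turn from the pose commanded when the call began; what a row does not reach only later rows make up. A row lasts 1/8 s, in which the tool goes at most 62.5 mm and 10.7 degrees, less where a joint would pass 70% of its speed; a pose out of reach is approached as far as the arm can. A call with a gripper value outside its range is refused whole. The fingers move at their own pace and stop on an object; the grip force is fixed at half the most. Time passes only in rows, so rows that repeat a pose let the fingers close. It gives the time, the measured TCP pose, the force, the opening and the grip force at its end, in the units of the state.
- read_state(): the state, without advancing time (a new reading comes with each control period).
- capture(name): name is "side" or "top"; returns a dict with "color" (384x512x3 uint8, blue, green, red), "fovy" (degrees; the focal length in pixels is half the picture's height over the tangent of half this angle, whatever the lens; pixels are square), "cx", "cy" (the principal point, pixels), "k1" (the pictures are not rectified: a ray, as slopes to the right and down, at radius r is drawn at 1 + k1 r^2 times it, then the intrinsics apply), "camera_from_world" (4x4, takes a point from world to camera coordinates). Camera axes: x right, y up, looking along -z (the intrinsics and any distortion apply to the point x, -y, -z); pixel columns grow to the right and rows downward; lengths in m; the calibration is good to about 2 mm. A picture is of the moment at which its call begins. There is no depth.
- hand_in(): hands the job in; it is judged then, once.
The state is a dict: "time_s": time; "joint_positions": joint angles; "qvel": joint speeds; "tau": joint torques, N m; "position": TCP position; "tcp_rot": TCP orientation; "force": force on the tool from outside, world axes, zero at the start; "moment": the same for the moment, N m; "opening": opening from 0.0 (shut) to 1.0 (fully open); "grasp_force": force on a finger pad.
Only numpy, scipy, OpenCV 4.12 (cv2) and the standard library are available. Lean on these libraries where they do the work, as an engineer would, in place of code of your own. Each camera call takes 0.05 s, during which the arm holds its last target. There are 200 camera calls.

TASK

Load the three oiled steel pins into the blue magazine without touching them: turn the yellow tray so that its nose lines up with the magazine's slot, then tip it by its black grip so that all the pins slide lengthwise through the slot. Afterwards set the tray down flat on the bench and let go of it. Leave the pens, the calliper and the wooden block where they lie.

Things in the scene. Friction and masses are not known exactly. Their poses are not given: they have to be found in the camera images.
- tray: Loose yellow chute tray with a black upright grip at its rear, 0.45 kg, 192 mm long. Origin on its underside, on the centre line; x runs towards its open nose, y left, z up. Two side skirts (x -78 to +60, up to z 75, outer faces at y +-27 mm) stand on slippery black glide strips (y +-23 to +-40). Floor level, top 60 mm above the bench, 46 mm wide inside, closed at the rear (x = -74), open at the nose (x = +76). Three pins lie in it lengthwise.
- tray_edge (a point): Middle of the front lower edge of the tray's glide strips, at x = +60, y = 0, z = 0 mm in the tray's frame: raising the grip tips the tray nose-down about this edge, so that the nose dips and also moves forward (about 28 mm at 30 degrees).
- tray_grip (a point): Middle of the part of the black grip to take hold of, at x = -96, y = 0, z = 112 mm in the tray's frame. The grip is an upright block 40 mm long along the tray's x, 14 mm thick along its y; it rises from behind the rear wall to z = 130 mm and is clear on all sides above z = 80 mm. Axes as the tray.
- tray_nose (a point): Front end of the tray's floor, upper face, at x = +76, y = 0, z = 60 mm in the tray's frame. The nose is 52 mm wide over its low cheeks; its underside is at z = 57, its cheek tops at z = 70 mm. When it stands 5 to 20 mm before the slot face, square to it, tipping brings it into the slot.
- magazine: Blue box fixed to the bench, with a flat, pale cover, 142 mm deep, 90 mm wide, 95 mm high. Origin: on the bench under the middle of its slot face; x runs into the box, y to the left as one looks in, z up. The only opening is the slot. Behind the 4 mm slot wall the box is 134 mm deep inside and 82 mm wide; its steel floor falls 10 degrees from 27 mm high behind the slot to 3 mm at the back.
- slot (a point): Middle of the slot, in the outer face of the magazine, 54 mm above the bench. The slot is 66 mm wide (along y) and 44 mm high, from 32 to 76 mm above the bench, framed by a bright rim. Axes as the magazine: x points into the box.
- marker_red: Grey marker pen with a red cap, 136 mm, lying on the bench; leave alone.
- calliper: Metal calliper, 246 mm, lying on the bench; leave alone.
- wood_block: Small wooden block, 30x39x44 mm, on the bench; leave alone.
- marker_blue: Blue marker pen, 136 mm, lying on the bench; leave alone.
- pin_1_center (a point): Centre of an oiled bright steel pin, 100 mm long, 12 mm in diameter, 80 g, one of three alike lying side by side on the tray's floor. x runs along the pin. The oil makes pins slippery (friction about 0.15 on anything): they slide when the tray is tipped more than about 10 degrees, or if it is jerked.
- pin_2_center (a point): Centre of an oiled bright steel pin, 100 mm long, 12 mm in diameter, 80 g, one of three alike lying side by side on the tray's floor. x runs along the pin. The oil makes pins slippery (friction about 0.15 on anything): they slide when the tray is tipped more than about 10 degrees, or if it is jerked.
- pin_3_center (a point): Centre of an oiled bright steel pin, 100 mm long, 12 mm in diameter, 80 g, one of three alike lying side by side on the tray's floor. x runs along the pin. The oil makes pins slippery (friction about 0.15 on anything): they slide when the tray is tipped more than about 10 degrees, or if it is jerked.

How it is judged:
By the outcome, as a careful person would: the job done as asked, in the order asked, and still so for the second after the job is handed in, with the robot touching nothing.
It also fails if it takes over 48 s, if anything falls off the work surface, if the arm or the gripper's body presses on something with over 40 N, if the wrist force passes 120 N, or if a joint passes its speed limit or range.

## Working session

There is one attempt and no reset: what is moved stays moved. The work goes in short steps, Python scripts to look and compute and a tool call to move; the robot and the scene stay as the last step left them, time stands still between calls to the robot, and variables do not carry over. Pictures are saved under pics/ and viewed, at most 10 in all, crops included, and the job is handed in when it is done.

Besides the shell and the picture viewer there is one more tool, called after ">>>" as name([rows], argument=value, ...), one row to a line, values as JSON. jog_arm: Moves the arm, as the interface text tells. Its arguments: {"type":"object","properties":{"delta_pos":{"type":"array"},"turn":{"type":"array"},"grip":{"type":"array"}},"required":["delta_pos","turn","grip"]}

```bash
mkdir -p pics; cat > h.py <<'E'
from rig import *
import numpy as np, cv2
def K(c):
    h,w=c["color"].shape[:2]; f=h/2/np.tan(np.radians(c["fovy"]/2)); return f,c["cx"],c["cy"],c["k1"]
def ray(c,u,v):
    f,cx,cy,k=K(c)
    p=cv2.undistortPoints(np.array([[[u,v]]],float),np.array([[f,0,cx],[0,f,cy],[0,0,1.]]),np.array([k,0,0,0,0.]))[0,0]
    T=np.linalg.inv(c["camera_from_world"]); return T[:3,3],T[:3,:3]@np.array([p[0],-p[1],-1])
def onz(c,u,v,z):
    o,d=ray(c,u,v); return o+d*(z-o[2])/d[2]
def proj(c,P):
    f,cx,cy,k=K(c); q=c["camera_from_world"]@np.append(P,1); x,y=q[0]/-q[2],-q[1]/-q[2]; s=1+k*(x*x+y*y)
    return cx+f*x*s,cy+f*y*s
E
python3 - <<'E'
from h import *
a=capture("top");b=capture("side")
cv2.imwrite("pics/t0.png",cv2.resize(a["color"],(768,576),interpolation=cv2.INTER_CUBIC));cv2.imwrite("pics/s0.png",cv2.resize(b["color"],(768,576),interpolation=cv2.INTER_CUBIC))
for c in(a,b):print(K(c),np.linalg.inv(c["camera_from_world"]).round(3).tolist())
s=read_state();print(s["time_s"],s["position"],np.round(s["tcp_rot"],3).tolist())
E
```

```text
(np.float64(482.3396998916432), 251.2643595896019, 192.2225886802452, 0.01203926861975281) [[-0.026, 0.994, -0.107, 0.391], [-1.0, -0.028, -0.014, -0.007], [-0.017, 0.106, 0.994, 1.462], [0.0, 0.0, 0.0, 1.0]]
(np.float64(352.3641140878907), 256.7685607832148, 190.40574957030296, -0.1123981518142138) [[0.835, 0.268, -0.48, 0.038], [-0.55, 0.386, -0.741, -0.763], [-0.013, 0.883, 0.47, 0.606], [0.0, 0.0, 0.0, 1.0]]
0.1 [ 0.27329224 -0.56136811  0.22167033] [[0.899, 0.438, -0.001], [0.438, -0.899, 0.002], [0.0, -0.002, -1.0]]
```

View pics/t0.png

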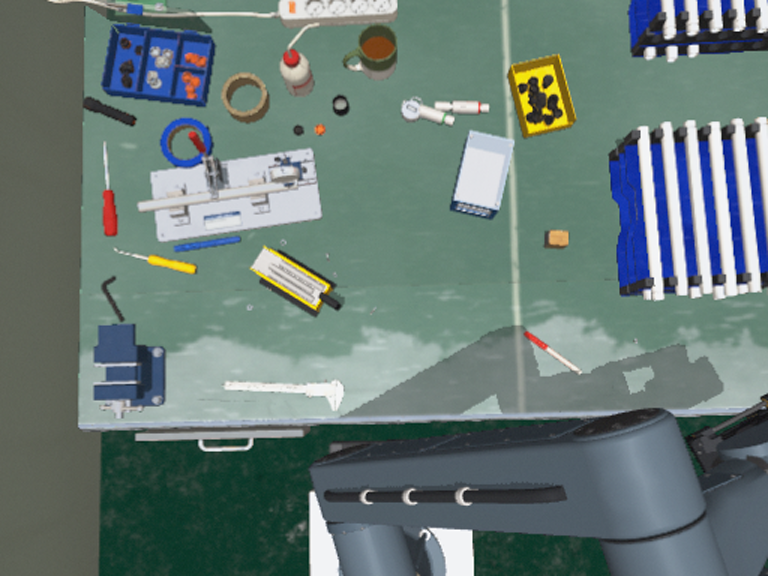

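View pics/s0.png

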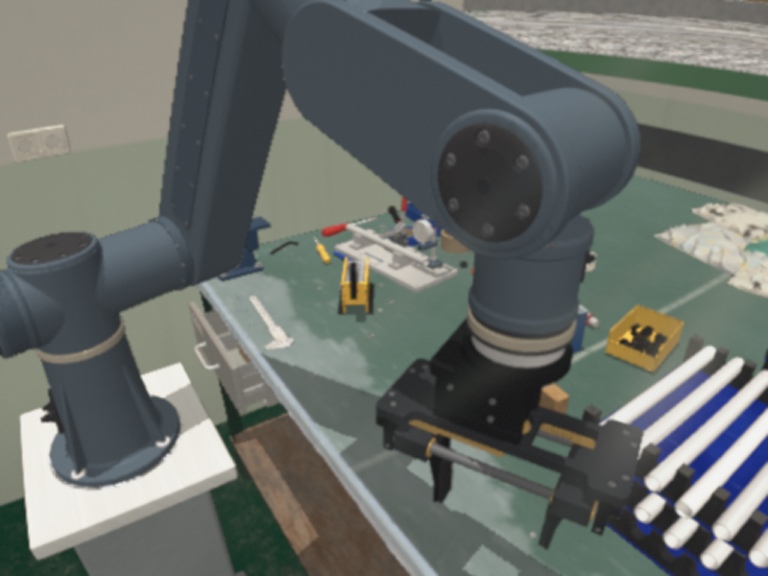

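The top view shows the tray at about (295,280) in the doubled-up picture, with its grip lower right at (332,298) and its nose at upper left. The magazine's pale cover is at (483,170), with the slot face at its lower end at (473,212). The blue marker (207,243), calliper (285,388), wood block (557,239) and red-cap marker (552,352) are all clear of the straight path. In the side view the tray's grip is at (352,280), and the arm hides the magazine.

```bash
python3 - <<'E'
from h import *
a=capture("top");im=a["color"]
t=im[155:215,160:235];m=im[80:150,290:350]
cv2.imwrite("pics/c1.png",np.hstack([cv2.resize(t,(400,320),interpolation=cv2.INTER_CUBIC),cv2.resize(m,(360,420),interpolation=cv2.INTER_CUBIC)[:320] if 0 else cv2.resize(m,(274,320),interpolation=cv2.INTER_CUBIC)]))
hsv=cv2.cvtColor(im,cv2.COLOR_BGR2HSV)
def big(mask,box,nm):
    x0,y0,x1,y1=box;z=np.zeros_like(mask);z[y0:y1,x0:x1]=mask[y0:y1,x0:x1]
    c=max(cv2.findContours(z,0,2)[0],key=cv2.contourArea);r=cv2.minAreaRect(c)
    print(nm,cv2.contourArea(c),np.round(cv2.boxPoints(r),1).tolist());return c,cv2.boxPoints(r)
y=cv2.inRange(hsv,(20,120,90),(35,255,255))
c,b=big(y,(160,155,235,215),"yellow")
print([onz(a,*p,.07).round(4).tolist() for p in b])
w=cv2.inRange(hsv,(0,0,170),(180,60,255))
c,b=big(w,(290,80,350,150),"cover")
ap=cv2.approxPolyDP(c,3,True)[:,0];print(ap.tolist())
print([onz(a,*p,.095).round(4).tolist() for p in b])
k=cv2.inRange(hsv,(0,0,0),(180,255,50))
c,b=big(k,(205,180,240,215),"grip")
print([onz(a,*p,.130).round(4).tolist() for p in b])
E
```

```text
yellow 94.5 [[175.89999389648438, 164.10000610351562], [180.0, 158.8000030517578], [222.3000030517578, 191.3000030517578], [218.1999969482422, 196.6999969482422]]
[[0.6293, 0.2306, 0.07], [0.6449, 0.2183, 0.07], [0.5456, 0.0962, 0.07], [0.5303, 0.1085, 0.07]]
cover 1567.5 [[303.0, 80.0], [343.0, 80.0], [343.0, 149.0], [303.0, 149.0]]
[[338, 80], [337, 92], [313, 87], [303, 133], [332, 139], [339, 114], [343, 149], [342, 93]]
[[0.8626, -0.1476, 0.095], [0.8588, -0.2636, 0.095], [0.6552, -0.2544, 0.095], [0.6585, -0.14, 0.095]]
grip 5.0 [[222.0, 204.0], [225.1999969482422, 201.8000030517578], [226.60000610351562, 203.89999389648438], [223.39999389648438, 206.10000610351562]]
[[0.5036, 0.0933, 0.13], [0.5093, 0.0842, 0.13], [0.5034, 0.0805, 0.13], [0.4977, 0.0896, 0.13]]
```

View pics/c1.png

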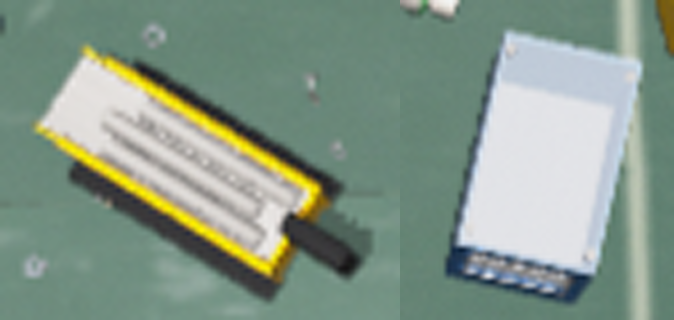

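The crop shows the tray's nose corners at (37,128) and (88,47), its rear rim corners at (275,275) and (325,187), and the grip top running from about (287,225) to (358,265). The magazine's cover corners are at (508,33), (640,62), (596,273) and (459,243), with the slot below the last two.

```bash
python3 - <<'E'
from h import *
a=capture("top");b=capture("side")
T=lambda x,y,z:onz(a,(x+.5)/5.333-.5+160,(y+.5)/5.333-.5+155,z)
M=lambda x,y,z:onz(a,(x-400+.5)/4.567-.5+290,(y+.5)/4.571-.5+80,z)
n1,n2,r1,r2=T(37,128,.07),T(88,47,.07),T(275,275,.075),T(325,187,.075)
n=(n1+n2)/2;r=(r1+r2)/2;d=(n-r)[:2]
print("nose",n,"rear",r,"len(154)",np.hypot(*d),"w52",np.linalg.norm(n1-n2),np.linalg.norm(r1-r2),"yaw",np.degrees(np.arctan2(d[1],d[0])))
u=d/np.hypot(*d);o=(n[:2]-.076*u+r[:2]+.078*u)/2
g=o-.096*u;print("origin",o,"grip",g, "gripend img",T(358,265,.13), "exp",o-.116*u)
cs=[M(*p,.095) for p in((508,33),(640,62),(596,273),(459,243))]
print(np.round(cs,4).tolist())
f=(cs[2]+cs[3])/2;k=(cs[0]+cs[1])/2;d=(k-f)[:2];v=d/np.hypot(*d);w=(cs[1]-cs[2]+cs[0]-cs[3])[:2]
e=(cs[3]-cs[2]+cs[0]-cs[1])[:2]
print("slot face",f,"depth142",np.hypot(*d),"w90",np.linalg.norm(cs[2]-cs[3]),"yaw",np.degrees(np.arctan2(d[1],d[0])),"yaw from width",np.degrees(np.arctan2(-e[0],e[1])))
s=f[:2]-.012*v
# targets
O=s-.076*v;G=O-.096*v;print("target origin",O,"grip",G,np.hypot(*G),"pivot30",G+.077*v)
R=read_state()["tcp_rot"];print("tool y yaw",np.degrees(np.arctan2(R[1][1],R[0][1])))
for P in(np.append(g,.112),np.append(f[:2],.054)):print("side px x1.5",np.array(proj(b,P))*1.5)
E
```

```text
nose [0.6094771 0.2441484 0.07     ] rear [0.52639625 0.11486934 0.075     ] len(154) 0.1536733663294886 w52 0.05242463605264213 0.054857763324057174 yaw 57.273279605509735
origin [0.56847731 0.18035013] grip [0.51657657 0.09958929] gripend img [0.50242132 0.08020004 0.13      ] exp [0.50576392 0.08276412]
[[0.8412, -0.1766, 0.095], [0.8195, -0.2594, 0.095], [0.6842, -0.2257, 0.095], [0.706, -0.1404, 0.095]]
slot face [ 0.69513266 -0.18305294  0.095     ] depth142 0.13965318703068055 w90 0.08804547571689036 yaw -14.494097119659063 yaw from width -14.487433650185716
target origin [ 0.60993339 -0.16102828] grip [ 0.51698874 -0.13700137] 0.5348333737685157 pivot30 [ 0.5915381  -0.15627295]
tool y yaw -64.05730076595647
side px x1.5 [352.5181128  273.46038073]
side px x1.5 [509.15868955 331.1024494 ]
```

>>> jog_arm([
  [24.4,66.2,0],
  [24.4,66.2,0],
  [24.4,66.2,0],
  [24.4,66.2,0],
  [24.4,66.2,0],
  [24.4,66.2,0],
  [24.4,66.2,0],
  [24.4,66.2,0],
  [24.4,66.2,0],
  [24.4,66.2,0],
  [24.4,66.2,0],
  [24.4,66.2,0],
], turn=[31.3,31.3,31.3,31.3,31.3,31.3,31.3,31.3,31.3,31.3,31.3,31.3], grip=[0.3,0.3,0.3,0.3,0.3,0.3,0.3,0.3,0.3,0.3,0.3,0.3])

```text
time_s: 1.75
position: [0.5182, 0.1033, 0.2226]
tcp_rot: [[0.537, 0.843, 0.001], [0.843, -0.537, 0.0], [0.001, 0.001, -1.0]]
force: [0.3, 0.2, -1.0]
opening: 0.699
grasp_force: 0.0
```

```bash
python3 - <<'E'
from h import *
b=capture("side");a=capture("top");s=read_state();print(s["position"])
L=cv2.resize(b["color"][130:290,170:400],(460,320),interpolation=cv2.INTER_CUBIC);R=cv2.resize(a["color"][70:230,150:310],(320,320),interpolation=cv2.INTER_CUBIC)
cv2.imwrite("pics/v2.png",np.hstack([L,R]))
E
```

```text
[0.51767506 0.10145299 0.22239063]
```

View pics/v2.png

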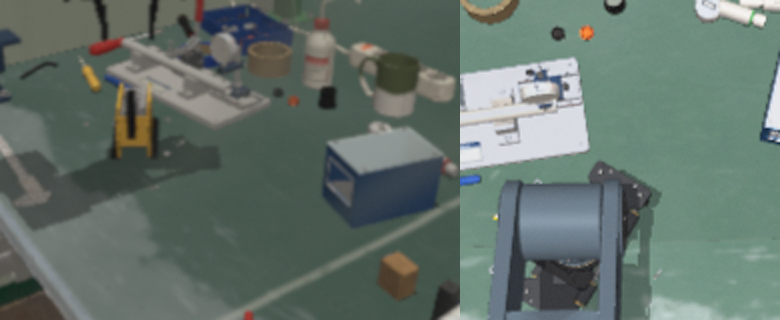

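The fingers hang either side of the grip in the side view (108 and 155 against the grip at 132). The slot sits at (340,182) in the crop, where I predicted it. I'll descend next, then close.

>>> jog_arm([
  [0,0,-3],
  [0,0,-6],
  [0,0,-9],
  [0,0,-11.5],
  [0,0,-12.9],
  [0,0,-12.9],
  [0,0,-12.9],
  [0,0,-12.9],
  [0,0,-12.9],
  [0,0,-12.9],
  [0,0,-12.9],
  [0,0,-12.9],
], turn=[0,0,0,0,0,0,0,0,0,0,0,0], grip=[0.3,0.3,0.3,0.3,0.3,0.3,0.5,0.6,0.7,0.8,0.9,1.0])

```text
time_s: 3.35
position: [0.517, 0.1002, 0.0936]
tcp_rot: [[0.541, 0.841, -0.001], [0.841, -0.541, 0.0], [-0.0, -0.001, -1.0]]
force: [-1.3, 0.7, 0.7]
opening: 0.154
grasp_force: 30.0
```

>>> jog_arm([
  [0,0,0],
  [0,0,0],
  [0,0,0],
], turn=[0,0,0], grip=[1,1,1])

```text
time_s: 3.72
position: [0.5171, 0.1001, 0.0936]
tcp_rot: [[0.541, 0.841, -0.001], [0.841, -0.541, 0.0], [-0.0, -0.001, -1.0]]
force: [-2.0, 0.4, 2.9]
opening: 0.159
grasp_force: 30.0
```

>>> jog_arm([
  [-0.2,-0.4,0],
  [-0.5,-1.2,0],
  [-1.0,-2.3,0],
  [-1.5,-3.6,0],
  [-2.0,-4.9,0],
  [-2.5,-6.2,0],
  [-3.0,-7.5,0],
  [-3.4,-8.8,0],
  [-3.7,-10.1,0],
  [-3.9,-11.4,0],
  [-3.9,-12.7,0],
  [-3.9,-14.0,0],
], turn=[0,0,-1,-2.5,-5,-8,-11.5,-15,-18.5,-22,-25.5,-29], grip=[1,1,1,1,1,1,1,1,1,1,1,1])

```text
time_s: 5.22
position: [0.4785, -0.0409, 0.0936]
tcp_rot: [[0.883, 0.47, -0.0], [0.47, -0.883, -0.0], [-0.0, -0.0, -1.0]]
force: [0.7, 2.6, 1.4]
opening: 0.159
grasp_force: 30.0
```

>>> jog_arm([
  [0,-1.3,0],
  [0,-2.6,0],
  [0,-3.9,0],
  [0,-5.2,0],
  [0,-6.4,0],
  [0,-7.4,0],
  [0,-8.1,0],
  [0,-8.5,0],
  [0,-8.7,0],
  [0,-8.7,0],
  [0,-8.7,0],
  [0,-8.7,0],
], turn=[-3.5,-7,-10.5,-14,-17.5,-21,-24.5,-28,-31.5,-35,-38,-40.5], grip=[1,1,1,1,1,1,1,1,1,1,1,1])

```text
time_s: 6.72
position: [0.4786, -0.1277, 0.0936]
tcp_rot: [[0.976, -0.216, 0.0], [-0.216, -0.976, -0.0], [0.001, 0.0, -1.0]]
force: [0.5, 0.2, 2.2]
opening: 0.156
grasp_force: 30.0
```

>>> jog_arm([
  [0,0,0],
  [0,0,0],
  [0,0,0],
], turn=[-1.5,-2.2,-2.2], grip=[1,1,1])

```text
time_s: 7.1
position: [0.4787, -0.1274, 0.0936]
tcp_rot: [[0.968, -0.25, 0.0], [-0.25, -0.968, -0.001], [0.001, 0.0, -1.0]]
force: [0.9, -0.6, 1.7]
opening: 0.158
grasp_force: 30.0
```

```bash
python3 - <<'E'
from h import *
b=capture("side");a=capture("top");s=read_state();R=s["tcp_rot"];print(s["position"],np.degrees(np.arctan2(R[0][1],-R[1][1])),s["force"])
L=cv2.resize(b["color"][150:290,210:410],(460,322),interpolation=cv2.INTER_CUBIC);Rr=cv2.resize(a["color"][90:210,260:370],(330,360)[:2],interpolation=cv2.INTER_CUBIC)[:322]
cv2.imwrite("pics/v3.png",np.hstack([L,Rr]))
E
```

```text
[ 0.47863037 -0.12737076  0.09355878] -14.462166481000233 [ 0.32353282 -0.30098955  2.10594018]
```

View pics/v3.png

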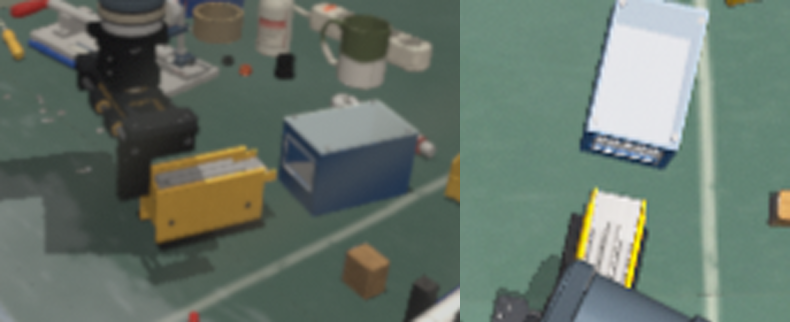

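The tray is intact with the pins still in it, and square before the magazine. In the right-hand crop the nose corners are at (594,188) and (647,202). The cover's front corners are at about (585,150) and (670,167).

```bash
python3 - <<'E'
from h import *
a=capture("top");v=np.array([.9682,-.2502]);l=np.array([.2502,.9682]);S=np.array([.6945,-.183])
M=lambda x,y,z:onz(a,(x-460+.5)/3-.5+260,(y+.5)/3-.5+90,z)
im=a["color"];cv2.imwrite("pics/v4.png",cv2.resize(im[135:180,295:335],(640,720))[:600])
for p in((594,188,.07),(647,202,.07),(585,150,.095),(672,166,.095)):
    d=M(*p)[:2]-S;print(p,"x",d@v*1000,"y",d@l*1000)
# yellow cheek lines: points per row
hsv=cv2.cvtColor(im,cv2.COLOR_BGR2HSV);y=cv2.inRange(hsv,(20,110,90),(35,255,255))
P=[]
for r in range(155,186):
    c=np.where(y[r,290:330])[0]+290
    if len(c)>1 and c[-1]-c[0]>10:
        P.append([(onz(a,k,r,.0725)[:2]-S) for k in(c[0],c[-1])])
P=np.array(P)
for i in(0,1):
    q=np.c_[P[:,i]@v,P[:,i]@l]*1000;f=np.polyfit(q[:,0],q[:,1],1);print(len(q),"slope deg",np.degrees(np.arctan(f[0])),"y at x=-50",np.polyval(f,-50))
E
```

```text
(594, 188, 0.07) x -49.027384978290286 y 25.603907032872154
(647, 202, 0.07) x -51.12564744307356 y -27.497211301563496
(585, 150, 0.095) x -19.99056260015054 y 43.146825066388125
(672, 166, 0.095) x -16.840544970993523 y -41.23747194655909
19 slope deg -0.9700850584551763 y at x=-50 27.333616729248266
19 slope deg 3.0785975114982285 y at x=-50 -25.791350232691713
```

>>> jog_arm([
  [0.2,-0.05,0],
  [0.5,-0.13,0],
  [0.9,-0.23,0],
  [1.4,-0.36,0],
  [1.9,-0.49,0],
  [2.4,-0.62,0],
  [2.9,-0.74,0],
  [3.3,-0.84,0],
  [3.6,-0.92,0],
  [3.8,-0.97,0],
  [3.9,-1.0,0],
  [3.9,-1.0,0],
], turn=[0,0,0,0,0,0,0,0,0,0,0,0], grip=[1,1,1,1,1,1,1,1,1,1,1,1])

```text
time_s: 8.75
position: [0.5174, -0.1369, 0.0936]
tcp_rot: [[0.968, -0.25, -0.0], [-0.25, -0.968, 0.0], [-0.0, -0.0, -1.0]]
force: [-2.4, 0.9, 4.6]
opening: 0.159
grasp_force: 30.0
```

```bash
python3 - <<'E'
from h import *
b=capture("side");a=capture("top");s=read_state();print(s["position"],s["force"])
v=np.array([.9682,-.2502])
L=cv2.resize(b["color"][160:270,250:400],(450,330),interpolation=cv2.INTER_CUBIC);Rr=cv2.resize(a["color"][110:176,280:350],(350,330),interpolation=cv2.INTER_CUBIC)
cv2.imwrite("pics/v5.png",np.hstack([L,Rr]))
# tip schedule: grip shift (cm) vs angle, about front edge
r=np.array([-.156,.112])
for t in (2,4,6,8,10,12,15,18,21,24,27,30,32,34):
    c,sn=np.cos(np.radians(t)),np.sin(np.radians(t));x=r[0]*c+r[1]*sn-r[0];z=-r[0]*sn+r[1]*c-r[1]
    print(t,(np.r_[x*v,z]*100).round(2).tolist())
E
```

```text
[ 0.51737905 -0.13688869  0.09357391] [-2.06383192  0.29120465  5.70168195]
2 [0.39, -0.1, 0.54]
4 [0.79, -0.2, 1.06]
6 [1.22, -0.31, 1.57]
8 [1.66, -0.43, 2.06]
10 [2.11, -0.55, 2.54]
12 [2.58, -0.67, 3.0]
15 [3.32, -0.86, 3.66]
18 [4.09, -1.06, 4.27]
21 [4.89, -1.26, 4.85]
24 [5.72, -1.48, 5.38]
27 [6.57, -1.7, 5.86]
30 [7.45, -1.92, 6.3]
32 [8.04, -2.08, 6.56]
34 [8.65, -2.23, 6.81]
```

View pics/v5.png

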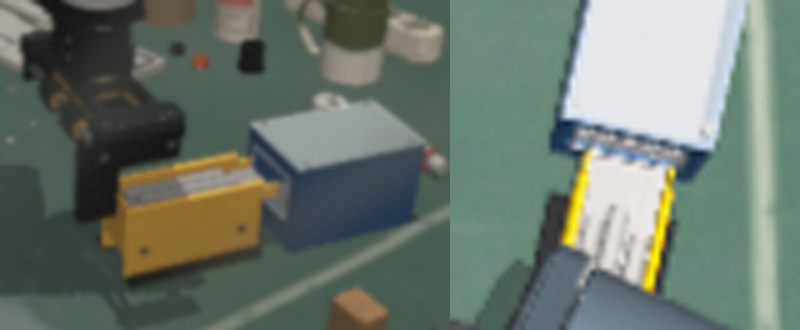

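The nose is centred just before the slot and the pins are still in the tray (side crop: nose (275,185), slot opening (270,175)). I'll tip to 6° and check.

>>> jog_arm([
  [0.19,-0.05,0.27],
  [0.39,-0.1,0.54],
  [0.79,-0.2,1.06],
  [1.22,-0.31,1.57],
  [1.22,-0.31,1.57],
], turn=[0,0,0,0,0], grip=[1,1,1,1,1])

```text
time_s: 9.48
position: [0.5309, -0.1406, 0.1098]
tcp_rot: [[0.968, -0.25, 0.002], [-0.25, -0.968, -0.001], [0.003, 0.0, -1.0]]
force: [-0.1, -0.2, -6.8]
opening: 0.156
grasp_force: 30.0
```

```bash
python3 - <<'E'
from h import *
b=capture("side");s=read_state();print(s["position"],s["force"],s["moment"])
cv2.imwrite("pics/v6.png",cv2.resize(b["color"][160:270,250:400],(600,440),interpolation=cv2.INTER_CUBIC))
E
```

```text
[ 0.53054464 -0.14047351  0.10960178] [ 0.610933   -0.97167591 -5.48630335] [0.09619598 0.07947345 0.02824621]
```

View pics/v6.png

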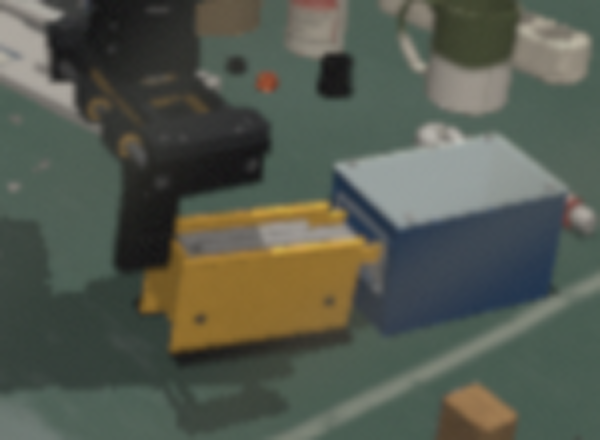

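The tray's front lower edge stays at (350,335) while its rear has risen, so it pivots as intended. I'll continue to about 31°.

>>> jog_arm([
  [0.44,-0.12,0.49],
  [0.89,-0.24,0.97],
  [1.36,-0.36,1.43],
  [2.1,-0.55,2.09],
  [2.87,-0.75,2.7],
  [3.67,-0.95,3.28],
  [4.5,-1.17,3.81],
  [5.35,-1.39,4.29],
  [6.23,-1.61,4.73],
  [6.53,-1.69,4.86],
  [6.53,-1.69,4.86],
  [6.53,-1.69,4.86],
], turn=[0,0,0,0,0,0,0,0,0,0,0,0], grip=[1,1,1,1,1,1,1,1,1,1,1,1])

```text
time_s: 11.02
position: [0.5948, -0.1569, 0.1579]
tcp_rot: [[0.968, -0.25, -0.0], [-0.25, -0.968, 0.0], [-0.0, -0.0, -1.0]]
force: [-1.7, -0.1, -4.2]
opening: 0.159
grasp_force: 30.0
```

>>> jog_arm([
  [0,0,0],
  [0,0,0],
  [0,0,0],
  [0,0,0],
  [0,0,0],
  [0,0,0],
], turn=[0,0,0,0,0,0], grip=[1,1,1,1,1,1])

```text
time_s: 11.78
position: [0.5948, -0.1569, 0.1579]
tcp_rot: [[0.968, -0.25, -0.0], [-0.25, -0.968, 0.0], [-0.0, -0.0, -1.0]]
force: [-2.5, 0.7, -2.2]
opening: 0.153
grasp_force: 30.0
```

```bash
python3 - <<'E'
from h import *
b=capture("side");a=capture("top");s=read_state();print(s["position"],s["force"],s["moment"])
L=cv2.resize(b["color"][160:270,250:400],(450,330),interpolation=cv2.INTER_CUBIC);Rr=cv2.resize(a["color"][110:176,280:350],(350,330),interpolation=cv2.INTER_CUBIC)
cv2.imwrite("pics/v7.png",np.hstack([L,Rr]))
E
```

```text
[ 0.59482707 -0.15691931  0.1578796 ] [-2.50350247  0.55616785 -2.54049901] [0.26272027 0.77481484 0.02117414]
```

View pics/v7.png

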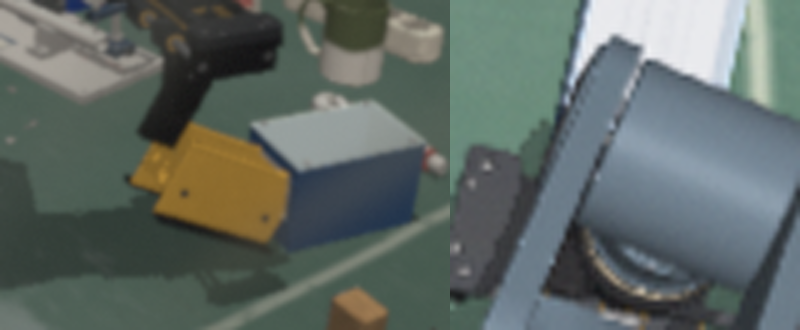

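The tray is tipped with its nose and front inside the slot, and the top view is blocked by the wrist. I'll lower it to 10° and look at the floor.

>>> jog_arm([
  [-0.6,0.15,-0.28],
  [-1.18,0.3,-0.57],
  [-2.03,0.52,-1.05],
  [-2.86,0.74,-1.58],
  [-3.66,0.94,-2.16],
  [-4.43,1.14,-2.77],
  [-5.17,1.33,-3.43],
  [-5.64,1.45,-3.89],
  [-5.64,1.45,-3.89],
], turn=[0,0,0,0,0,0,0,0,0], grip=[1,1,1,1,1,1,1,1,1])

```text
time_s: 13.0
position: [0.5373, -0.142, 0.1183]
tcp_rot: [[0.968, -0.25, -0.003], [-0.25, -0.968, 0.001], [-0.003, -0.0, -1.0]]
force: [-0.2, -0.5, -1.3]
opening: 0.158
grasp_force: 30.0
```

```bash
python3 - <<'E'
from h import *
b=capture("side");a=capture("top");s=read_state();print(s["position"],s["force"],s["moment"])
L=cv2.resize(b["color"][160:270,250:400],(450,330),interpolation=cv2.INTER_CUBIC);Rr=cv2.resize(a["color"][110:176,280:350],(350,330),interpolation=cv2.INTER_CUBIC)
cv2.imwrite("pics/v8.png",np.hstack([L,Rr]))
E
```

```text
[ 0.53764713 -0.14211461  0.11863716] [-1.18527112  0.74815128 -1.98490122] [0.04511123 0.12652955 0.02224162]
```

View pics/v8.png

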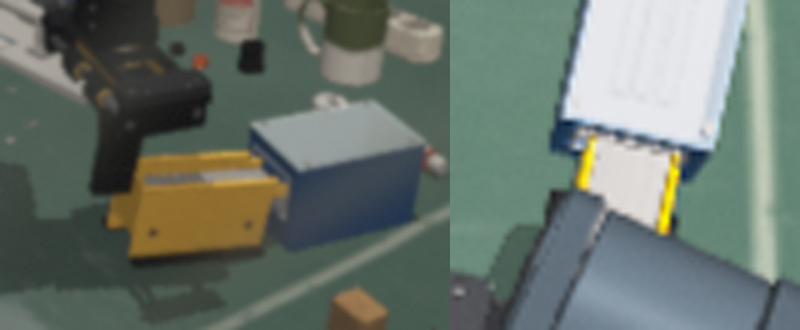

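The floor now looks empty and the pins' outlines show through the cover at (650,75). I'll lower the tray flat, draw it back and release it.

>>> jog_arm([
  [-0.5,0.13,-0.48],
  [-0.9,0.24,-0.97],
  [-1.32,0.35,-1.48],
  [-1.72,0.45,-2.0],
  [-2.0,0.52,-2.35],
  [-2.11,0.55,-2.52],
  [-2.4,0.63,-2.52],
  [-3.0,0.78,-2.52],
  [-3.8,0.99,-2.52],
  [-4.6,1.2,-2.52],
  [-5.0,1.3,-2.52],
  [-5.0,1.3,-2.52],
], turn=[0,0,0,0,0,0,0,0,0,0,0,0], grip=[1,1,1,1,1,1,1,1,1,1,1,1])

```text
time_s: 14.6
position: [0.4896, -0.1302, 0.0949]
tcp_rot: [[0.968, -0.25, 0.003], [-0.25, -0.968, -0.002], [0.004, 0.001, -1.0]]
force: [1.3, -1.2, 8.4]
opening: 0.158
grasp_force: 30.0
```

>>> jog_arm([
  [0,0,0],
  [0,0,0],
  [0,0,0],
  [0,0,0],
  [0,0,0],
  [0,0,0],
], turn=[0,0,0,0,0,0], grip=[0.8,0.7,0.6,0.5,0.5,0.5])

```text
time_s: 15.35
position: [0.4885, -0.1294, 0.0937]
tcp_rot: [[0.968, -0.25, -0.0], [-0.25, -0.968, 0.0], [-0.0, -0.0, -1.0]]
force: [-1.0, -0.2, -0.6]
opening: 0.493
grasp_force: 0.0
```

>>> jog_arm([
  [0,0,1],
  [0,0,3],
  [0,0,6],
  [0,0,9],
  [0,0,12],
  [0,4,14],
  [0,10,14],
  [0,15,14],
  [0,20,14],
  [0,24,14],
  [0,25,14],
  [0,25,14],
], turn=[0,0,0,0,0,0,0,0,0,0,0,0], grip=[0.5,0.5,0.5,0.5,0.5,0.5,0.5,0.5,0.5,0.5,0.5,0.5])

```text
time_s: 16.85
position: [0.4885, 0.1206, 0.2341]
tcp_rot: [[0.969, -0.248, 0.001], [-0.248, -0.969, -0.001], [0.001, 0.0, -1.0]]
force: [-0.0, 0.5, 0.8]
opening: 0.5
grasp_force: 0.0
```

```bash
python3 - <<'E'
from h import *
b=capture("side");a=capture("top");s=read_state();print(s["time_s"],s["position"],s["force"],s["opening"])
L=cv2.resize(b["color"][160:270,250:400],(450,330),interpolation=cv2.INTER_CUBIC);Rr=cv2.resize(a["color"][80:201,260:380],(327,330),interpolation=cv2.INTER_CUBIC)
cv2.imwrite("pics/v9.png",np.hstack([L,Rr]))
E
```

```text
16.95 [0.48866687 0.11949045 0.23392439] [ 0.72316581 -0.20392386 -0.30452731] 0.5014316252876129
```

View pics/v9.png

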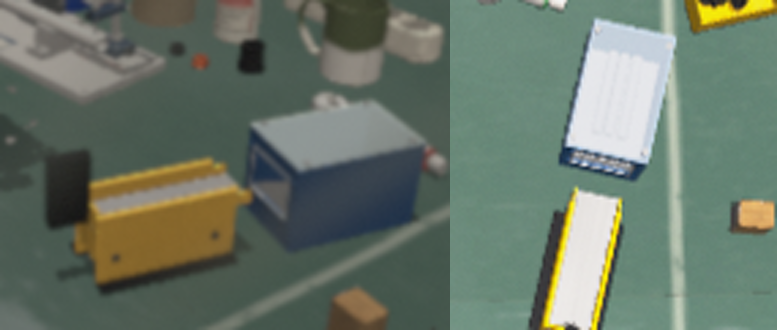

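The tray stands flat and empty ((585,260) in the top crop). Three pin outlines show through the magazine's cover at (622,95), and the gripper is clear. I'll hand in.

```bash
python3 -c "
from rig import *
print(hand_in())"
```

```text
the job is handed in; nothing more can be done
None
```

The job is handed in at about 17 s of the 48 s: all three pins slid through the slot into the magazine, the empty tray is flat on the bench and released, and I kept clear of the pens, calliper and block.

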